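# Show the soldered mug handle to the inspection camera

## Task

One of the two small silver mugs on the firebrick has just had its handle soldered on. Pick that mug up by its thin-walled body, gently, with no more than 40 N of grip and without the fingers pressing on the fresh handle, and hold it up to the inspection camera: the handle pointing straight into the lens, the wall between the handle's two joints at the focus point 100 mm in front of the lens, and the mug right way up in the camera's picture (so tipped back as much as the camera looks down). Finish while still holding it there in the gripper, with nothing else supporting it; do not touch the camera or its stand, and leave the other things where they are.

Things in the scene. Friction and masses are not known exactly. Their poses are not given: they have to be found in the camera images.
- mug: The silver mug with the handle, upright on the firebrick: straight round body 54 mm across, 62 mm tall, wall 2 mm, open on top, 0.08 to 0.17 kg. Origin at the centre of its underside; z up its axis; +x out through the middle of the handle, a C of 6 mm round wire joined to the wall 12 and 50 mm above the underside and standing out to 55 mm from the axis.
- mug_joint (a point): The point of the mug's outer wall midway between the handle's two joints: 27 mm from the axis on the handle's side, 31 mm above the underside. Same axes as the mug.
- mug_handle: The mug's handle (fixed to the mug; same origin and axes as the mug). The fingers must not press on it.
- beaker: The other silver mug, same body (54 mm diameter, 62 mm tall) but with no handle yet, standing upright on the same firebrick, its centre 110 to 132 mm from the other mug's. Origin at the centre of its underside. Leave it alone.
- brick: The cream firebrick the two mugs stand on, fixed: 115 x 230 x 64 mm (x, y, z), its underside on a grey heat board 22 mm thick, so its top lies 86 mm above the bench. Origin at the centre of its underside.
- stand: The inspection camera's stand on the bench beyond the heat board, fixed: base plate 130 x 130 x 14 mm, upright steel post 18 mm across and 434 mm tall at the origin, a black carriage clamped on it at the height of the camera's pivot (280 to 350 mm). Origin at the centre of the base plate's underside; the camera is clamped 52 mm to the post's +y side and looks along the stand's -x.
- camera: Inspection camera: white tube 38 mm across with a black ring light 46 mm across on its nose. Origin on the optical axis, 55 mm behind the nose's front and 60 mm ahead of its back end. Looks along its own -x, 11 to 29 degrees below level; y is level, z up in its picture. A mug held as asked has the camera's axes (x along x, z along z). Held by friction only: not to be knocked.
- focus (a point): The camera's focus point, in the air on its optical axis 100 mm in front of the nose (155 mm from the camera's origin along -x); 200 to 325 mm above the bench. Same axes as the camera.
- third_hand: Soldering third hand on the bench: round maroon base 72 mm in diameter, 80 mm tall, with steel tweezers on top reaching 75 mm from its axis. Origin at the centre of its underside. Leave it alone.
- hammer: Wooden-handled hammer lying on the bench, 230 mm long. Leave it alone.
- file: Hand file with wooden handle lying on the bench, 220 mm long. Leave it alone.
Not all that is in view belongs to the job. What is shaped like the mug but green or purple is not meant.

How it is judged:
By the outcome, as a careful person would: the job done as asked, in the order asked, and still so for the second after the job is handed in, while the arm keeps its last pose, push and grip.
It also fails if it takes over 38 s, if anything falls off the work surface, if the arm or the gripper's body presses on something with over 40 N, if the wrist force passes 120 N, or if a joint passes its speed limit or range.

## Robot

A 7-joint arm with a two-finger parallel gripper is mounted at the origin on the work surface. World frame = base frame: x ahead of the robot, y to its left, z up, the work surface at z = 0. Lengths are in m, angles in rad, forces in N, time in s.
With the tool pointing down it reaches from about 0.4 to 0.85 m from the base axis. Payload 10.4 kg.
Tool frame: the origin (TCP) lies midway between the tips of the shut fingers; the grasp point (between the pads) lies bot.grip_point_offset behind it (bot.grip_point_offset is the distance from the TCP to the grasp point, in m); z points along the fingers, x is the direction in which the jaws open and shut, and the axes are right-handed (so a half turn about z gives the same grasp; the last joint's range is limited). The gripper opens to 85 mm and grips with 20 to 120 N. Pads are 22 mm wide; open, the fingers measure 114 mm over their backs; the gripper's body (76 mm by 85 mm) begins 54 mm behind the grasp point. The pads swing forward as they close: fully open they stand 13 mm farther back than shut.
Start: joints at [-1.309, 0.332, -0.065, 1.46, 0.022, 1.35, -0.088], TCP at [0.176, 0.6, 0.202] pointing down, gripper open.
Joint ranges: [-2.6, 2.6], [-0.5, 2.12], [-1.47, 1.34], [0.16, 2.42], [-1.27, 4.41], [0.06, 2.06], [-2.6, 2.6]. Speed limits (rad/s): [2.22, 2.22, 2.79, 2.79, 3.14, 3.14, 3.14].

## Interface

Orientations are given as a 3x3 rotation matrix whose columns are the frame's x, y, z axes.
In Python, from rig import bot gives the robot as it stands. The module is installed in compiled form; this text tells all that it offers. Calls block until the motion is done:
- bot.move_to(position, orientation): joint-space move of the TCP to a pose.
- bot.line_to(position, ori=None, vel=0.15): straight line of the TCP; ori=None keeps the orientation; vel is the mean speed in m/s.
- bot.movej(angles): joint-space move.
- bot.set_gripper(opening, grasp_force=None): finger opening in m; grasp_force is the grip in N (None keeps the last); returns when the fingers have stopped.
- bot.sleep(seconds).
- bot.solve_ik(position, orientation): joint angles nearest the present ones, or None.
- bot.observe(): the state.
- bot.snapshot(name): name is "scene" or "side" or "wrist"; returns the picture (384x512x3 uint8, red, green, blue); there is no depth.
- bot.camera_params(name): a dict with "vfov" (degrees; the focal length in pixels is half the picture's height over the tangent of half this angle, whatever the lens; pixels are square), "cx", "cy" (the principal point, pixels), "k1" (the pictures are not rectified: a ray, as slopes to the right and down, at radius r is drawn at 1 + k1 r^2 times it, then the intrinsics apply), "R" (3x3) and "t" (3): a world point X has camera coordinates R X + t; the wrist camera has in their place "tool_from_camera" (4x4, takes a point from camera to tool coordinates, whose origin is the TCP and whose axes are the tool frame's). Camera axes: x right, y down, z forward; pixel columns grow to the right and rows downward; lengths in m; the calibration is good to about 2 mm. A picture is of the moment at which its call begins: read the wrist's pose just before it. camera_params takes no time and is no camera call.
A pose or a line that the arm cannot do raises bot.Unreachable and nothing moves.
- bot.job_done(): hands the job in, once; it reports no verdict.
The state is a dict: "clock": time; "joints": joint angles; "dq": joint speeds; "joint_torque": joint torques, N m; "position": TCP position; "tool_rot": TCP orientation; "ft_force": force on the tool from outside, world axes, zero at the start; "wrist_torque": the same for the moment, N m; "finger_gap": finger opening in m.
Only numpy, scipy, OpenCV 4.12 (cv2) and the standard library are available. Lean on these libraries where they do the work, as an engineer would, in place of code of your own. Each camera call takes 0.05 s, during which the arm holds its last target.

## Working session

There is one attempt and no reset: what is moved stays moved. The work goes in short steps, each a Python script; the robot and the scene stay as the last script left them, time stands still between calls to the robot, and variables do not carry over. Pictures are saved under pics/ and viewed, and the job is handed in when it is done.

```bash
mkdir -p pics; python3 - <<'E'
from rig import bot
import cv2,numpy as np
o=bot.observe(); print({k:np.round(v,3) for k,v in o.items()}, bot.grip_point_offset)
for n in ["scene","side","wrist"]:
    im=bot.snapshot(n); cv2.imwrite(f"pics/{n}0.png",im[:,:,::-1])
    print(n,bot.camera_params(n))
E
```

```text
{'clock': np.float64(0.0), 'joints': array([-1.309,  0.333, -0.065,  1.461,  0.022,  1.35 , -0.089]), 'dq': array([ 0.001, -0.001, -0.   , -0.001,  0.002,  0.003, -0.001]), 'joint_torque': array([-1.0000e-03, -6.2545e+01,  4.9000e-02, -3.9160e+01,  1.6000e-02,
        1.0000e-02, -0.0000e+00]), 'position': array([0.175, 0.599, 0.201]), 'tool_rot': array([[ 0.281,  0.96 , -0.   ],
       [ 0.96 , -0.281, -0.001],
       [-0.001,  0.   , -1.   ]]), 'ft_force': array([-0.199,  0.445, -0.139]), 'wrist_torque': array([-0.031, -0.024,  0.001]), 'finger_gap': np.float64(0.085)} 0.0187
scene {'vfov': 44.170058556657445, 'cx': 260.00392583229154, 'cy': 193.7039051677724, 'k1': 0.037247789838622807, 'R': array([[ 0.00193799,  0.99996221,  0.00847425],
       [ 0.70568285,  0.00463668, -0.70851268],
       [-0.7085252 ,  0.00735322, -0.7056472 ]]), 't': array([ 0.04710911, -0.25687662,  2.03992143])}
side {'vfov': 44.22052713759895, 'cx': 259.2315157393976, 'cy': 195.66890701452348, 'k1': -0.17276926970640183, 'R': array([[ 0.98959398, -0.14234562, -0.02101142],
       [-0.1092632 , -0.64839129, -0.7534257 ],
       [ 0.09362322,  0.74788131, -0.65719725]]), 't': array([-0.57297695,  0.18799357,  1.51237865])}
wrist {'vfov': 68.02388037379669, 'cx': 259.8645235559958, 'cy': 191.89151551444894, 'k1': -0.04070262615104728, 'tool_from_camera': array([[ 9.99999668e-01, -4.10723553e-04,  7.03801401e-04,
         6.47480496e-05],
       [ 1.70807278e-04,  9.50149480e-01,  3.11794704e-01,
        -8.11854264e-02],
       [-7.96777964e-04, -3.11794480e-01,  9.50149234e-01,
        -1.71318379e-01],
       [ 0.00000000e+00,  0.00000000e+00,  0.00000000e+00,
         1.00000000e+00]])}
```

View pics/scene0.png

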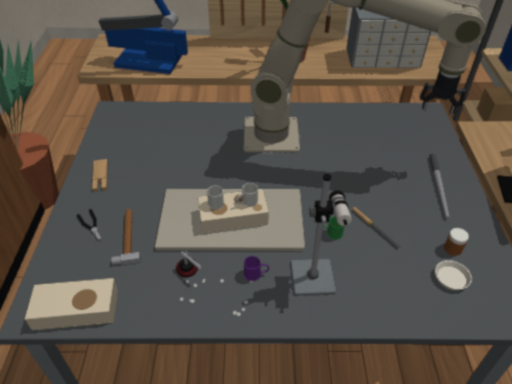

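View pics/side0.png

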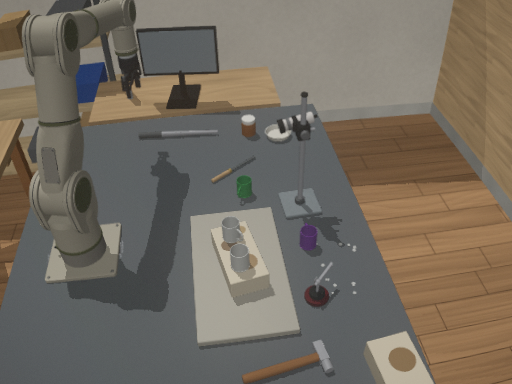

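View pics/wrist0.png

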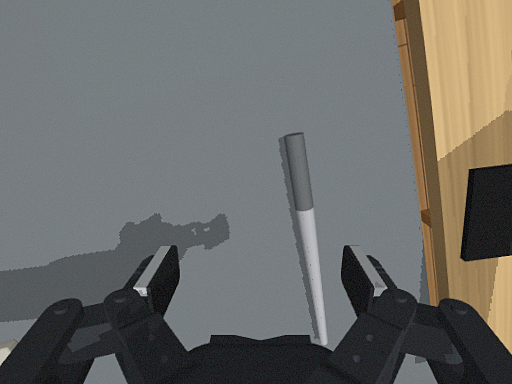

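```bash
python3 - <<'E'
import cv2
a=cv2.imread('pics/scene0.png');b=cv2.imread('pics/side0.png')
r=lambda im,x,y,w,h,s:cv2.resize(im[y:y+h,x:x+w],None,fx=s,fy=s,interpolation=cv2.INTER_CUBIC)
cv2.imwrite('pics/c1.png',r(a,190,170,90,70,8))
cv2.imwrite('pics/c2.png',r(a,280,165,90,135,4))
cv2.imwrite('pics/c3.png',r(b,200,205,80,100,6))
cv2.imwrite('pics/c4.png',r(b,260,85,80,140,4))
E
```

```text
(no output)
```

View pics/c1.png

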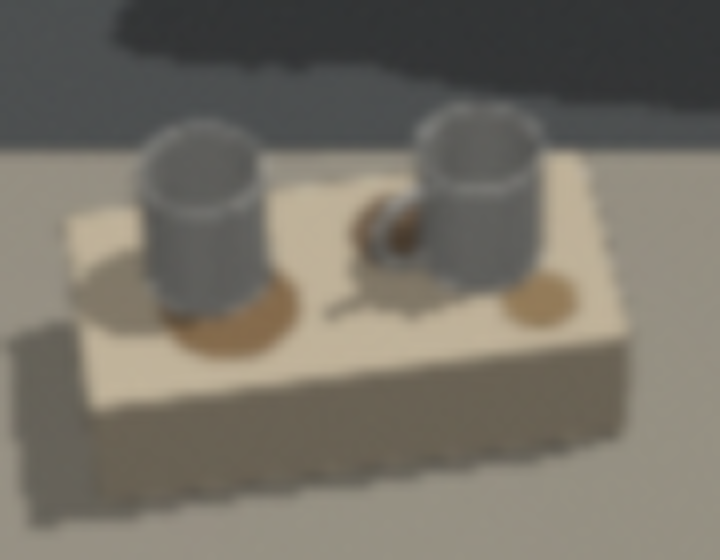

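View pics/c2.png

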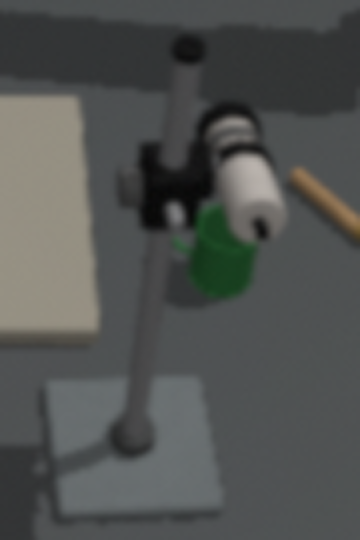

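View pics/c3.png

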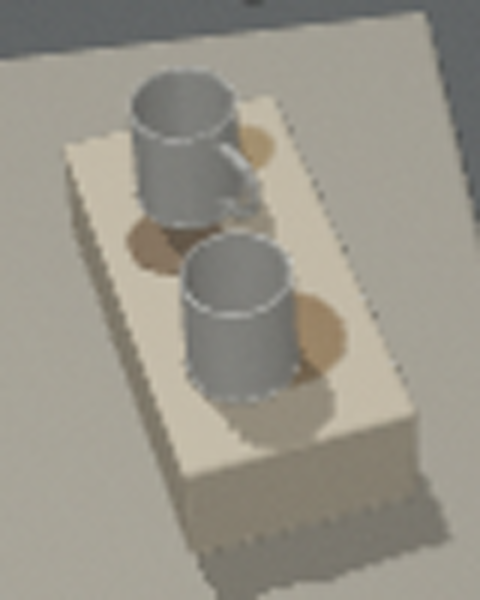

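View pics/c4.png

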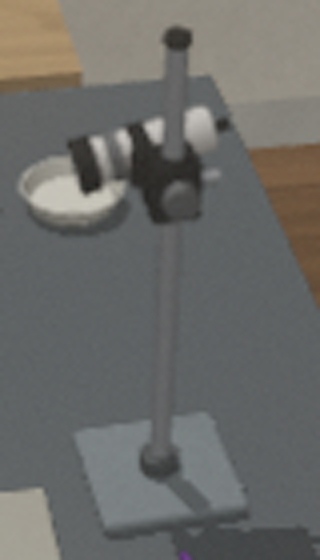

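```bash
cat > h.py <<'E'
import numpy as np, cv2
from scipy.optimize import least_squares
P={}
def load(bot):
    for n in ["scene","side","wrist"]: P[n]=bot.camera_params(n)
def pose(n,T=None):
    p=P[n]
    if n=="wrist":
        M=T@p["tool_from_camera"]; R=M[:3,:3].T; return R,-R@M[:3,3]
    return p["R"],p["t"]
def K(n):
    p=P[n]; f=192/np.tan(np.radians(p["vfov"])/2); return f,p["cx"],p["cy"],p["k1"]
def proj(n,X,T=None):
    R,t=pose(n,T); f,cx,cy,k=K(n)
    c=np.atleast_2d(X)@R.T+t; s=c[:,:2]/c[:,2:]; r2=(s**2).sum(1,keepdims=True)
    return s*(1+k*r2)*f+[cx,cy]
def ray(n,uv,T=None):
    R,t=pose(n,T); f,cx,cy,k=K(n)
    d=(np.array(uv,float)-[cx,cy])/f; s=d.copy()
    for _ in range(30): s=d/(1+k*(s@s))
    v=R.T@np.array([s[0],s[1],1]); return -R.T@t, v/np.linalg.norm(v)
def onz(n,uv,z,T=None):
    o,v=ray(n,uv,T); return o+v*(z-o[2])/v[2]
def tri(obs):
    A=np.zeros((3,3));b=np.zeros(3)
    for (n,uv,T) in obs:
        o,v=ray(n,uv,T);M=np.eye(3)-np.outer(v,v);A+=M;b+=M@o
    X=np.linalg.solve(A,b)
    res=[float(np.linalg.norm(proj(n,X,T)[0]-uv)) for n,uv,T in obs]
    return X,np.round(res,2)
def Tof(o):
    T=np.eye(4);T[:3,:3]=o["tool_rot"];T[:3,3]=o["position"];return T
def uc(x,y,ox,oy,s): return np.array([(x+.5)/s-.5+ox,(y+.5)/s-.5+oy])
E
python3 - <<'E'
from rig import bot
from h import *
load(bot); np.set_printoptions(precision=4,suppress=True)
c1=lambda x,y:uc(x,y,190,170,8); c2=lambda x,y:uc(x,y,280,165,4); c3=lambda x,y:uc(x,y,200,205,6); c4=lambda x,y:uc(x,y,260,85,4)
for nm,a,b in [("mugrim",c1(480,147),c3(185,106)),("beakrim",c1(203,168),c3(238,275))]:
    print(nm,tri([("scene",a,None),("side",b,None)]),onz("scene",a,.148),onz("side",b,.148))
print("handle",tri([("scene",c1(372,228),None),("side",c3(257,190),None)]))
print("brick corners",[onz("scene",c1(*p),.086)[:2] for p in [(95,408),(628,335),(585,155),(68,218)]])
print("brick side",[onz("side",c3(*p),.086)[:2] for p in [(187,473),(413,413),(272,97),(66,148)]])
print("base",[onz("scene",c2(*p),.014)[:2] for p in [(45,383),(200,378),(222,510),(60,515)]])
print("base side",[onz("side",c4(*p),.014)[:2] for p in [(75,435),(210,413),(245,508),(105,526)]])
print("posttop",tri([("scene",c2(188,48),None),("side",c4(178,40),None)]))
print("camback",tri([("scene",c2(262,222),None),("side",c4(212,128),None)]))
print("camnose",tri([("scene",c2(228,118),None),("side",c4(85,166),None)]))
E
```

```text
mugrim (array([ 0.484 , -0.0842,  0.1469]), array([0.12, 0.14])) [ 0.4857 -0.0844  0.148 ] [ 0.4838 -0.0849  0.148 ]
beakrim (array([ 0.4973, -0.1998,  0.1466]), array([0.09, 0.11])) [ 0.4991 -0.1998  0.148 ] [ 0.4971 -0.2007  0.148 ]
handle (array([ 0.5138, -0.1291,  0.1282]), array([0.13, 0.15]))
brick corners [array([ 0.578 , -0.2429]), array([ 0.5354, -0.0216]), array([ 0.4267, -0.0392]), array([ 0.4674, -0.2641])]
brick side [array([ 0.4631, -0.2634]), array([ 0.5718, -0.2445]), array([ 0.5321, -0.0217]), array([ 0.4221, -0.042 ])]
base [array([0.6858, 0.0521]), array([0.68  , 0.1791]), array([0.8062, 0.1824]), array([0.8114, 0.0575])]
base side [array([0.6736, 0.1729]), array([0.7999, 0.1826]), array([0.8011, 0.0541]), array([0.6783, 0.0521])]
posttop (array([0.7395, 0.118 , 0.4367]), array([0.13, 0.11]))
camback (array([0.7844, 0.175 , 0.3213]), array([0.17, 0.14]))
camnose (array([0.6767, 0.1647, 0.3068]), array([1.19, 1.06]))
```

```bash
python3 - <<'E'
from rig import bot
from h import *
np.set_printoptions(precision=3,suppress=True)
def Rz(a): a=np.radians(a);return np.array([[np.cos(a),-np.sin(a),0],[np.sin(a),np.cos(a),0],[0,0,1]])
for s in (1,-1):
    Rrel=np.array([[0,s,0],[s,0,0],[0,0,-1.]]).T  # tool x = s*mug y ; z=-z
    Rrel=np.column_stack([[0,s,0],np.cross([0,0,-1],[0,s,0]),[0,0,-1]])
    G=Rz(-57)@Rrel
    print(s,"grasp",bot.solve_ik([.485,-.084,.10],G))
    print("look",bot.solve_ik([.485,-.084,.25],G))
    for p in (12,20,28):
        p_=np.radians(p);C=Rz(2.5)@np.array([[np.cos(p_),0,-np.sin(p_)],[0,1,0],[np.sin(p_),0,np.cos(p_)]])
        print("hold",p,bot.solve_ik(np.array([.58,.157,.27])-C@[.027,0,.02],C@Rrel))
    for t in (20,35,45):
        # look pose at camera: tool y toward camera, tilted t
        t_=np.radians(t);z=np.array([np.sin(t_),0,-np.cos(t_)]);x=np.array([0,1.,0])
        R=np.column_stack([x,np.cross(z,x),z])
        print("lookcam",t,bot.solve_ik([.47,.16,.30],R),bot.solve_ik([.50,.06,.35],R))
E
```

```text
1 grasp [-0.75   0.159  0.906  1.969 -0.142  1.078  0.793]
look [-0.839 -0.037  0.913  1.765  0.03   1.4    0.645]
hold 12 [-0.766  0.034  0.38   1.74   0.062  1.173  1.208]
hold 20 [-0.844 -0.069  0.395  1.868  0.189  1.022  1.097]
hold 28 [-0.918 -0.164  0.405  1.992  0.358  0.883  0.942]
lookcam 20 [-0.954 -0.298  0.315  1.927  0.316  1.227  0.866] [-0.903 -0.348  0.466  1.836  0.31   1.306  1.099]
lookcam 35 [-1.07  -0.482  0.252  2.139  0.625  1.099  0.566] [-0.562 -0.486  0.13   2.05   0.354  1.03   1.043]
lookcam 45 None None
-1 grasp [-0.972  0.236  1.183  1.975 -0.247  1.089 -2.248]
look [-0.251  0.001  0.333  1.743 -0.     1.398 -2.484]
hold 12 [-0.806  0.033  0.421  1.742  0.061  1.173 -1.932]
hold 20 [-0.727 -0.06   0.284  1.863  0.176  1.019 -2.037]
hold 28 [-0.586 -0.131  0.104  1.979  0.282  0.863 -2.144]
lookcam 20 [-0.954 -0.298  0.315  1.927  0.316  1.227  0.866] [-0.903 -0.348  0.466  1.836  0.31   1.306  1.099]
lookcam 35 [-1.07  -0.482  0.252  2.139  0.625  1.099  0.566] [-0.562 -0.486  0.13   2.05   0.354  1.03   1.043]
lookcam 45 None None
```

```bash
cat >> h.py <<'E'
def Rz(a): a=np.radians(a);return np.array([[np.cos(a),-np.sin(a),0],[np.sin(a),np.cos(a),0],[0,0,1]])
RREL=np.column_stack([[0,1,0],np.cross([0,0,-1],[0,1,0]),[0,0,-1]]).astype(float)
def tilt(t,yaw=0):
    t_=np.radians(t);z=np.array([np.sin(t_),0,-np.cos(t_)]);x=np.array([0,1.,0])
    return Rz(yaw)@np.column_stack([x,np.cross(z,x),z])
def shot(bot,tag):
    import pickle
    o=bot.observe(); im=bot.snapshot("wrist")
    cv2.imwrite(f"pics/{tag}.png",im[:,:,::-1]); np.save(f"pics/{tag}.npy",Tof(o)); print(tag,o["clock"],np.round(o["position"],4),np.abs(o["dq"]).max())
E
python3 - <<'E'
from rig import bot
from h import *
load(bot)
bot.move_to([.47,.16,.30],tilt(35)); bot.sleep(.1); shot(bot,"w1")
bot.move_to([.50,-.02,.36],tilt(30)); bot.sleep(.1); shot(bot,"w2")
bot.move_to([.485,-.084,.25],Rz(-57)@RREL); bot.sleep(.1); shot(bot,"w3")
E
```

```text
w1 2.1417 [0.47   0.1607 0.3   ] 0.0032228353582587697
w2 3.3167 [ 0.4998 -0.0186  0.3594] 0.003919456658156111
w3 4.2 [ 0.4853 -0.0829  0.2514] 0.008820766261578237
```

View pics/w1.png

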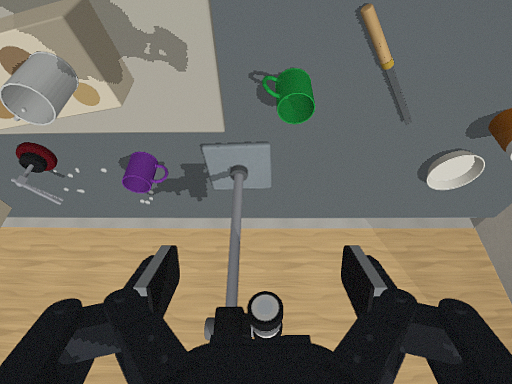

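View pics/w2.png

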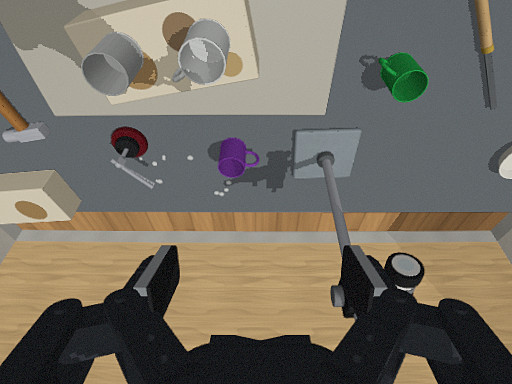

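View pics/w3.png

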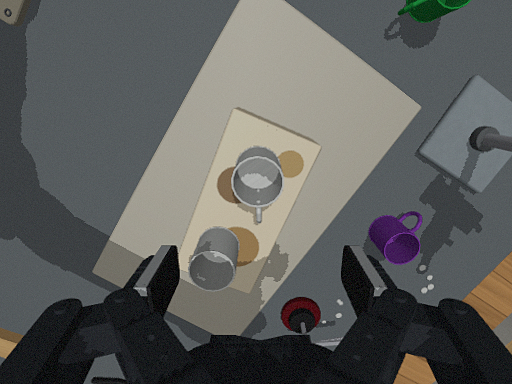

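```bash
python3 - <<'E'
import cv2
r=lambda im,x,y,w,h,s:cv2.resize(im[y:y+h,x:x+w],None,fx=s,fy=s,interpolation=cv2.INTER_CUBIC)
a=cv2.imread('pics/w1.png');b=cv2.imread('pics/w2.png');c=cv2.imread('pics/w3.png')
cv2.imwrite('pics/d1.png',r(a,220,280,80,60,8))
cv2.imwrite('pics/d2.png',r(b,365,240,80,60,8))
cv2.imwrite('pics/d3.png',r(c,215,135,90,95,6))
E
```

```text
(no output)
```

View pics/d1.png

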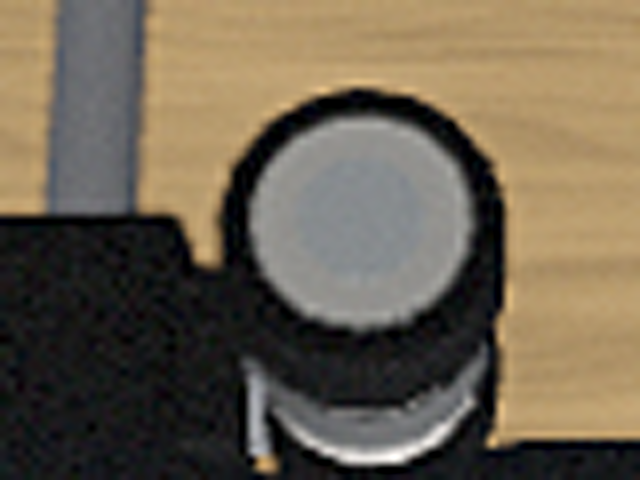

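View pics/d2.png

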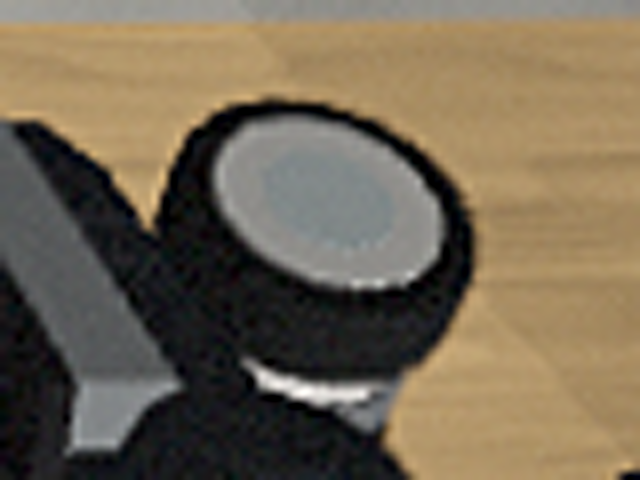

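View pics/d3.png

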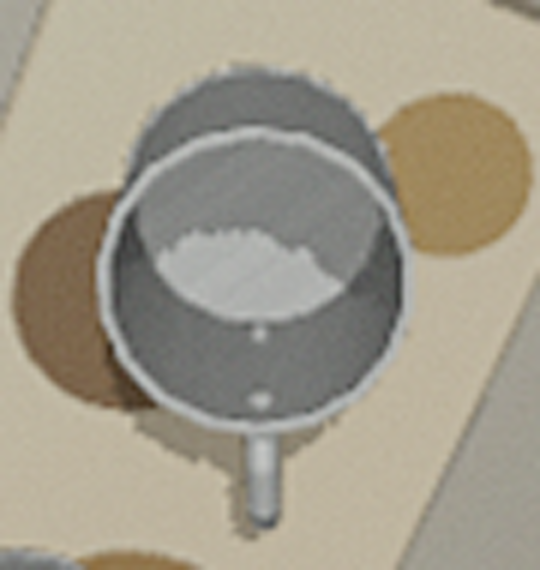

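```bash
python3 - <<'E'
from rig import bot
from h import *
load(bot); np.set_printoptions(precision=4,suppress=True)
T={k:np.load(f"pics/{k}.npy") for k in("w1","w2","w3")}
T1,T2,T3=T["w1"],T["w2"],T["w3"]
c=lambda x,y:uc(x,y,215,135,6)
# mug fit
obs=[]
def res(p,full=False):
    x,y,yaw=p; u=np.array([np.cos(yaw),np.sin(yaw),0]); O=np.array([x,y,.086])
    a=np.linspace(0,2*np.pi,361); rim=O+np.c_[27*np.cos(a),27*np.sin(a),62+0*a]/1000
    q=proj("wrist",rim,T3)
    e=[q[:,0].min()-c(97,0)[0],q[:,0].max()-c(412,0)[0],q[:,1].min()-c(0,127)[1],q[:,1].max()-c(0,433)[1]]
    up=proj("wrist",O+u*.025+[0,0,.05],T3)[0]; lo=proj("wrist",O+u*.025+[0,0,.012],T3)[0]
    e+=[up[0]-c(260,0)[0],lo[0]-c(260,0)[0]]
    if full: print("joints",up-c(260,400),lo-c(260,333)); print("handle end",proj("wrist",[O+u*.052+[0,0,.031],O+u*.055+[0,0,.031]],T3)-c(263,527))
    ht=proj("wrist",O+u*.052+[0,0,.031],T3)[0]; e.append(ht[0]-c(263,0)[0])
    return np.array(e)
s=least_squares(res,[.485,-.084,np.radians(-57)]); print("mug",s.x[:2],np.degrees(s.x[2]),res(s.x,True))
# camera disc contours
def contour(f,x0,y0,w,h,seed):
    im=cv2.imread(f)[y0:y0+h,x0:x0+w]; g=cv2.resize(cv2.cvtColor(im,cv2.COLOR_BGR2GRAY),None,fx=8,fy=8,interpolation=cv2.INTER_CUBIC)
    _,b=cv2.threshold(g,95,255,0); cs,_=cv2.findContours(b,cv2.RETR_EXTERNAL,cv2.CHAIN_APPROX_NONE)
    for k in cs:
        if cv2.pointPolygonTest(k,seed,False)>0 and cv2.contourArea(k)>10000:
            print(f,"area",cv2.contourArea(k),cv2.fitEllipse(k)); 
            return np.array([uc(p[0][0],p[0][1],x0,y0,8) for p in k[::8]])
A=contour("pics/w1.png",220,280,80,60,(360,220)); B=contour("pics/w2.png",365,240,80,60,(328,203))
np.save("A.npy",A);np.save("B.npy",B)
X,r=tri([("wrist",A.mean(0),T1),("wrist",B.mean(0),T2)]);print("nose",X,r)
def basis(yaw,p):
    return Rz(np.degrees(yaw))@np.array([[np.cos(p),0,-np.sin(p)],[0,1,0],[np.sin(p),0,np.cos(p)]])
a=np.linspace(0,2*np.pi,721)
def er(p):
    N=p[:3];C=basis(p[3],p[4]); circ=N+np.c_[0*a,p[5]*np.cos(a),p[5]*np.sin(a)]@C.T
    e=[]
    for D,TT in((A,T1),(B,T2)):
        q=proj("wrist",circ,TT); cen=q.mean(0)
        angq=np.unwrap(np.arctan2(*(q-cen).T[::-1])); rq=np.hypot(*(q-cen).T)
        d=D-cen; ad=np.arctan2(d[:,1],d[:,0]); 
        o=np.argsort(angq%(2*np.pi)); e.append(np.hypot(*d.T)-np.interp(ad%(2*np.pi),(angq%(2*np.pi))[o],rq[o],period=2*np.pi))
    return np.concatenate(e)
s=least_squares(er,[*X,0.04,.3,.016]); J=np.linalg.inv(s.jac.T@s.jac)*(s.fun**2).mean()*8
print("cam",s.x[:3],np.degrees(s.x[3:5]),"r",s.x[5],"rms",np.sqrt((s.fun**2).mean()),"sd",np.sqrt(np.diag(J))*[1,1,1,57,57,1])
np.save("cam.npy",s.x)
C=basis(s.x[3],s.x[4]); N=s.x[:3]
back=N+C[:,0]*.115; print("back",back,"focus",N-C[:,0]*.1, "pivot",N+C[:,0]*.055)
c2=lambda x,y:uc(x,y,280,165,4);c4=lambda x,y:uc(x,y,260,85,4)
print("back px scene err",proj("scene",back)[0]-c2(262,222),"side",proj("side",back)[0]-c4(205,130))
im=cv2.imread("pics/w2.png")
cv2.imwrite("pics/d4.png",cv2.resize(im[115:190,280:370],None,fx=7,fy=7,interpolation=cv2.INTER_CUBIC))
E
```

```text
joints [-0.1317  0.0387] [-0.0182  0.2791]
handle end [[ 0.0774 -5.0027]
 [ 0.1475 -2.6405]]
mug [ 0.4821 -0.0836] -55.279626501082255 [-0.5909  0.6637 -0.2856  0.3616 -0.1317 -0.0182  0.0774]
pics/w1.png area 35990.5 ((360.9317321777344, 221.1109161376953), (209.0035400390625, 219.33871459960938), 81.96723175048828)
pics/w2.png area 28642.5 ((328.07440185546875, 203.21844482421875), (152.515625, 239.20921325683594), 113.72090148925781)
nose [0.6709 0.1662 0.2983] [0.01 0.01]
cam [0.6711 0.1662 0.2978] [ 2.7206 11.5903] r 0.016942531401014187 rms 0.12785868714488247 sd [0.0002 0.0001 0.0001 0.4681 0.4801 0.0001]
back [0.7836 0.1716 0.3209] focus [0.5732 0.1616 0.2777] pivot [0.7249 0.1688 0.3088]
back px scene err [-1.2643 -0.2573] side [1.8317 0.3043]
```

View pics/d4.png

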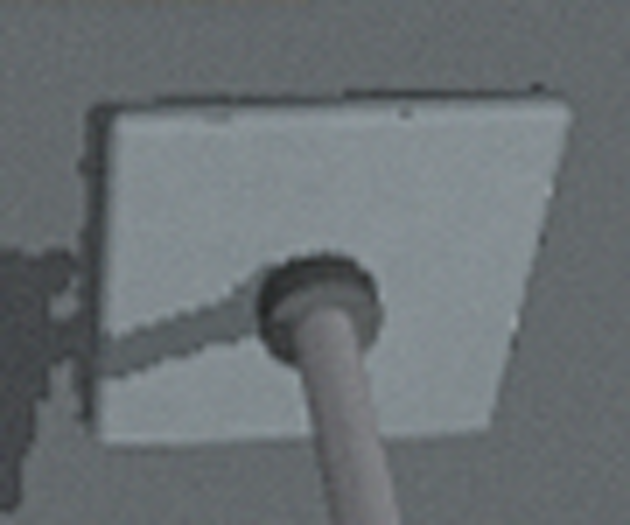

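```bash
python3 - <<'E'
from rig import bot
from h import *
load(bot); np.set_printoptions(precision=4,suppress=True)
T2=np.load("pics/w2.npy");T1=np.load("pics/w1.npy")
q=[onz("wrist",uc(x,y,280,115,7),.014,T2)[:2] for x,y in [(112,110),(572,106),(490,430),(97,442)]]
print(np.array(q),np.mean(q,0)); e=[q[1]-q[0],q[2]-q[3],q[3]-q[0],q[2]-q[1]]
for v in e: print(np.linalg.norm(v),np.degrees(np.arctan2(v[1],v[0])))
s=np.load("cam.npy")
# compare back/tube end using side & scene silhouettes
im=cv2.imread("pics/side0.png");cv2.imwrite("pics/d5.png",cv2.resize(im[100:150,265:330],None,fx=12,fy=12,interpolation=cv2.INTER_CUBIC))
im=cv2.imread("pics/scene0.png");cv2.imwrite("pics/d6.png",cv2.resize(im[180:235,310:365],None,fx=10,fy=10,interpolation=cv2.INTER_CUBIC))
E
```

```text
[[0.6715 0.05  ]
 [0.6692 0.1769]
 [0.7952 0.1838]
 [0.8011 0.0574]] [0.7342 0.117 ]
0.1269690662808912 91.02829418824729
0.126495184843085 92.68100140626117
0.12981800386999692 3.283176859899353
0.1261524228629745 3.109428683450024
```

View pics/d5.png

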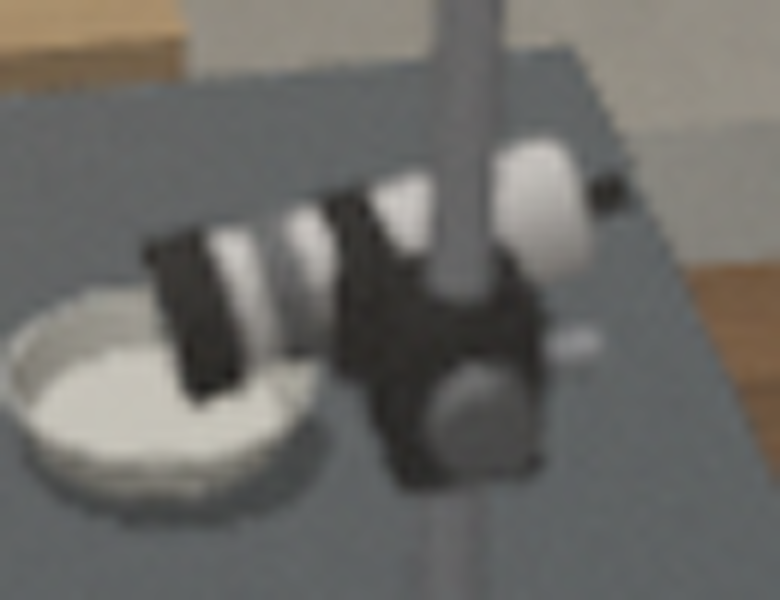

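View pics/d6.png

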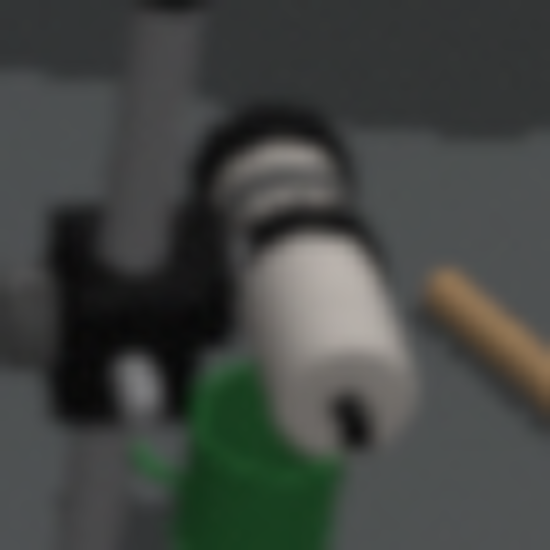

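```bash
python3 - <<'E'
from rig import bot
from h import *
load(bot); np.set_printoptions(precision=3,suppress=True)
s=np.load("cam.npy")
def C(y,p): 
    p=np.radians(p);return Rz(y)@np.array([[np.cos(p),0,-np.sin(p)],[0,1,0],[np.sin(p),0,np.cos(p)]])
N=s[:3]
for p in (9,11,13,15,17):
    X=C(2.7,p)[:,0]
    a=proj("side",[N+.02*X,N+.11*X]);b=proj("scene",[N+.02*X,N+.11*X])
    print(p,"side slope",(a[1]-a[0])[1]/(a[1]-a[0])[0],"scene dx/dy",(b[1]-b[0])[0]/(b[1]-b[0])[1])
for yaw in(-90,-70,-50):
  for t in(20,30,40):
    for d in(.18,):
      R=tilt(t,yaw); z=R[:,2]; h=R[:,1]; h=np.array([h[0],h[1],0]);h/=np.linalg.norm(h)
      pos=np.array([.71,.168,.38])-d*h
      print(yaw,t,pos,bot.solve_ik(pos,R))
E
```

```text
9 side slope -0.25559671208358425 scene dx/dy 0.30532293564121393
11 side slope -0.2866008080654883 scene dx/dy 0.32651986719200077
13 side slope -0.3180188494511329 scene dx/dy 0.35002019877741003
15 side slope -0.34993754715648395 scene dx/dy 0.37628852615339087
17 side slope -0.382448884016629 scene dx/dy 0.4059210394330153
-90 20 [0.71  0.348 0.38 ] None
-90 30 [0.71  0.348 0.38 ] None
-90 40 [0.71  0.348 0.38 ] None
-70 20 [0.648 0.337 0.38 ] [-0.586  0.697 -0.323  0.621  0.558  1.973 -0.315]
-70 30 [0.648 0.337 0.38 ] [-0.646  0.747 -0.372  0.601  0.768  2.038 -0.327]
-70 40 [0.648 0.337 0.38 ] [-1.085  0.844  0.741  0.647  0.17   1.921 -0.107]
-50 20 [0.594 0.306 0.38 ] [-0.501  0.398 -0.362  1.07   0.49   1.73  -0.07 ]
-50 30 [0.594 0.306 0.38 ] [-0.512  0.409 -0.473  1.126  0.7    1.755 -0.17 ]
-50 40 [0.594 0.306 0.38 ] [-0.509  0.442 -0.595  1.182  0.911  1.808 -0.268]
```

```bash
python3 - <<'E'
from rig import bot
from h import *
load(bot)
bot.move_to([.45,.16,.40],tilt(20,-30)); bot.move_to([.648,.337,.38],tilt(30,-70)); bot.sleep(.1); shot(bot,"w4")
im=cv2.imread("pics/w4.png");cv2.imwrite("pics/w4b.png",cv2.resize(im[200:340,170:360],None,fx=4,fy=4,interpolation=cv2.INTER_CUBIC))
bot.move_to([.45,.16,.40],tilt(20,-30))
E
```

```text
w4 6.675 [0.6481 0.3359 0.3823] 0.003420238170800293
```

View pics/w4.png

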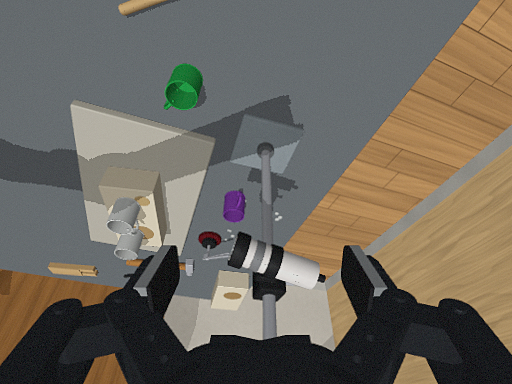

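View pics/w4b.png

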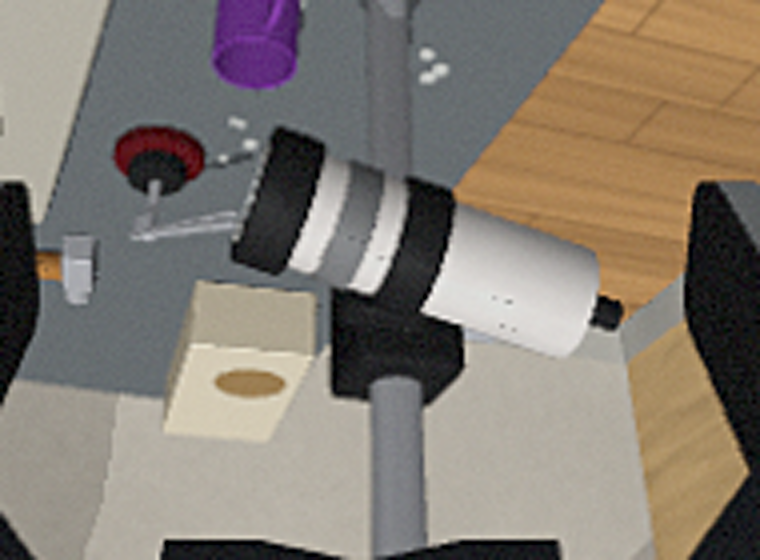

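```bash
python3 - <<'E'
import cv2
im=cv2.imread("pics/w4.png");cv2.imwrite("pics/w4c.png",cv2.resize(im[225:295,222:332],None,fx=7,fy=7,interpolation=cv2.INTER_CUBIC))
E
```

```text
(no output)
```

View pics/w4c.png

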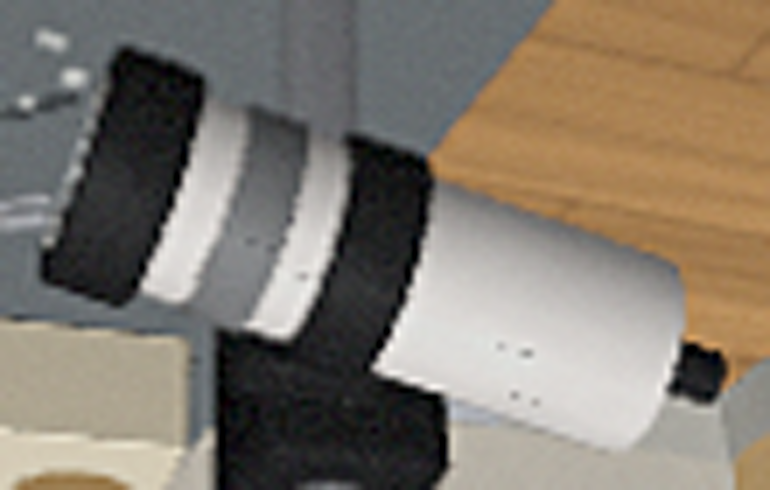

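```bash
cat > fit.py <<'E'
from rig import bot
from h import *
load(bot); np.set_printoptions(precision=4,suppress=True)
T1,T2,T4=[np.load(f"pics/{k}.npy") for k in("w1","w2","w4")]
A=np.load("A.npy");B=np.load("B.npy")
c=lambda x,y:uc(x,y,222,225,7)
up=[c(215,101),c(440,182),c(660,260)]; lo=[c(150,295),c(260,335),c(400,380),c(600,447)]
ru=[c(122,47),c(203,78)]; rl=[c(42,278),c(120,305)]
def CB(y,p): return Rz(np.degrees(y))@np.array([[np.cos(p),0,-np.sin(p)],[0,1,0],[np.sin(p),0,np.cos(p)]])
a=np.linspace(0,2*np.pi,721)
def tang(N,C,r,uv,T,sgn):
    # signed dist of ray to axis minus r, in px approx
    o,v=ray("wrist",uv,T); X=C[:,0]; n=np.cross(v,X); n/=np.linalg.norm(n)
    return ((o-N)@n*sgn-r)*285/.4
def er(p,parts=False):
    N=p[:3];C=CB(p[3],p[4]); e=[]
    circ=N-C[:,0]*p[6]+np.c_[0*a,p[5]*np.cos(a),p[5]*np.sin(a)]@C.T
    for k,(D,TT) in enumerate(((A,T1),(B,T2))):
        q=proj("wrist",circ,TT); cen=q.mean(0)
        ang=np.arctan2(*(q-cen).T[::-1])%(2*np.pi); rq=np.hypot(*(q-cen).T); o=np.argsort(ang)
        d=D-cen; e.append((np.hypot(*d.T)-np.interp(np.arctan2(d[:,1],d[:,0])%(2*np.pi),ang[o],rq[o],period=2*np.pi))*.2)
    N4=N+np.array([*p[7:10]])   # bias between views
    s=[]
    for uv in up: s.append(tang(N4,C,.019,uv,T4,SG))
    for uv in lo: s.append(tang(N4,C,.019,uv,T4,-SG))
    for uv in ru: s.append(tang(N4,C,.023,uv,T4,SG))
    for uv in rl: s.append(tang(N4,C,.023,uv,T4,-SG))
    f=proj("wrist",N4+np.c_[0*a,.023*np.cos(a),.023*np.sin(a)]@C.T,T4)
    for k in (c(122,47),c(42,278)): s.append(np.abs(np.hypot(*(f-k).T)).min())
    b=proj("wrist",N4+C[:,0]*.115+np.c_[0*a,.019*np.cos(a),.019*np.sin(a)]@C.T,T4)
    s.append(b[:,0].max()-c(685,0)[0]); s.append(b[:,1].max()-c(0,451)[1])
    e.append(np.array(s)); e.append(p[7:10]/.001); e.append([(p[6]-.0005)/.001])
    if parts: print("w4 res",np.array(s))
    return np.concatenate(e)
s0=np.load("cam.npy")
best=None
for SG in(1,-1):
    s=least_squares(er,[*s0[:6],0.0,0,0,0],x_scale=[.01,.01,.01,.1,.1,.01,.001,.001,.001,.001])
    if best is None or s.cost<best[0].cost: best=(s,SG)
s,SG=best; er(s.x,True)
J=np.sqrt(np.diag(np.linalg.inv(s.jac.T@s.jac)))*.4
print("N",s.x[:3],"yaw,p",np.degrees(s.x[3:5]),"sd",J[:3],J[3:5]*57,"r,d",s.x[5:7],"bias",s.x[7:10],"cost",s.cost)
N=s.x[:3]+s.x[7:10]/2;C=CB(*s.x[3:5]);print("N",N,"focus",N-.1*C[:,0],"pivot",N+.055*C[:,0])
np.savez("camfit.npz",N=N,C=C)
E
python3 fit.py
```

```text
w4 res [-0.1493 -0.2991 -0.3474 -0.1972  0.123  -0.1626 -0.1852 -0.4015 -0.6563
 -0.6659 -0.608   0.0497  0.0607 -0.1701  0.2196]
N [0.6721 0.1669 0.2978] yaw,p [ 0.3516 10.4174] sd [0.0005 0.0003 0.0003] [0.7071 0.4459] r,d [0.017  0.0006] bias [ 0.0001 -0.0001 -0.0001] cost 1.1227206518729063
N [0.6721 0.1669 0.2977] focus [0.5738 0.1663 0.2796] pivot [0.7262 0.1672 0.3077]
```

```bash
python3 - <<'E'
import cv2
for n,x,y,w,h in(("w1",195,135,85,60),("w4",225,105,85,75)):
    im=cv2.imread(f"pics/{n}.png");cv2.imwrite(f"pics/e_{n}.png",cv2.resize(im[y:y+h,x:x+w],None,fx=8,fy=8,interpolation=cv2.INTER_CUBIC))
E
```

```text
(no output)
```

View pics/e_w1.png

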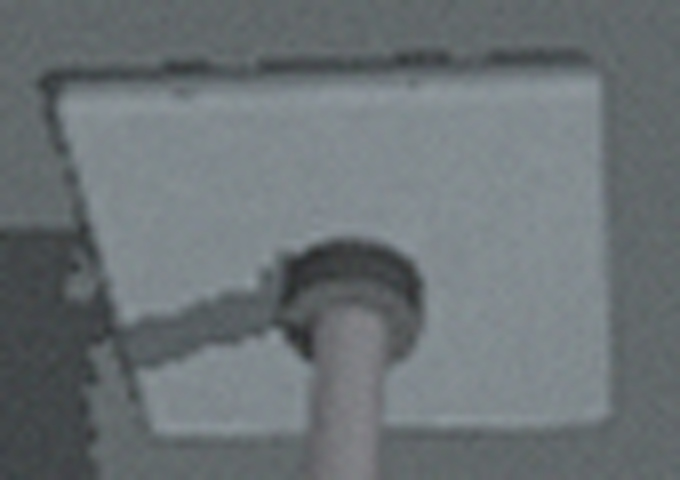

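View pics/e_w4.png

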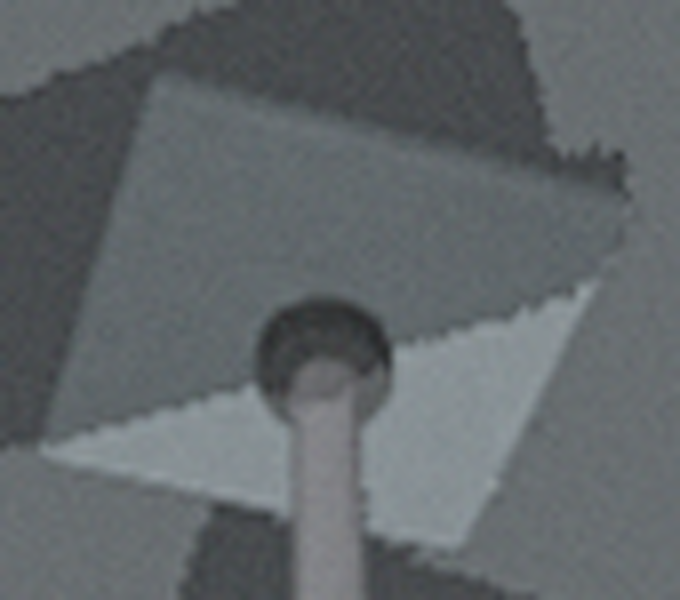

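```bash
python3 - <<'E'
from rig import bot
from h import *
load(bot); np.set_printoptions(precision=4,suppress=True)
for n,ox,oy,s,pts in(("w1",195,135,8,[(60,98),(602,78),(610,418),(150,434)]),("w2",280,115,7,[(112,118),(570,112),(490,430),(97,442)]),("w4",225,105,8,[(40,450),(155,78),(628,200),(462,550)])):
    T=np.load(f"pics/{n}.npy"); q=np.array([onz("wrist",uc(x,y,ox,oy,s),.014,T)[:2] for x,y in pts])
    c=q.mean(0); sq=np.array([[-1,-1],[-1,1],[1,1],[1,-1]])*.065
    H=sq.T@(q-c); ang=np.degrees(np.arctan2(H[0,1]-H[1,0],H[0,0]+H[1,1]))
    e=np.roll(q,-1,0)-q
    print(n,q.round(3).tolist(),"c",c,"yaw",ang,"edge",np.linalg.norm(e,axis=1),(np.degrees(np.arctan2(e[:,1],e[:,0]))+45)%90-45)
E
sed -i 's#e.append(\[(p\[6\]-.0005)/.001\])#e.append([(p[6]-.0005)/.001,(p[3]-np.radians(YAW))/np.radians(.3)])#; s/^best=None/YAW=float(__import__("sys").argv[1])\nbest=None/' fit.py
for y in 1.5 2.3 3; do python3 fit.py $y; done
```

```text
w1 [[0.674, 0.054], [0.667, 0.179], [0.794, 0.185], [0.801, 0.059]] c [0.7339 0.1191] yaw 2.6620097833373646 edge [0.1248 0.1263 0.1263 0.1273] [2.8311 2.6259 3.266  1.9328]
w2 [[0.674, 0.051], [0.671, 0.178], [0.795, 0.184], [0.801, 0.058]] c [0.7353 0.1177] yaw 2.592144045746838 edge [0.1268 0.1243 0.1266 0.1273] [1.3141 3.1712 2.6603 3.2322]
w4 [[0.678, 0.059], [0.672, 0.184], [0.795, 0.191], [0.804, 0.063]] c [0.7373 0.1239] yaw 2.9726525514382005 edge [0.1253 0.1233 0.1283 0.1266] [2.751  3.1256 4.2128 1.7864]
w4 res [-0.1474 -0.3834 -0.5181 -0.2183  0.1085 -0.1674 -0.1763 -0.3609 -0.6488
 -0.6927 -0.6319  0.1719  0.2411  0.2336  0.3924]
N [0.672  0.1668 0.2978] yaw,p [ 1.4702 11.016 ] sd [0.0005 0.0003 0.0003] [0.1179 0.2355] r,d [0.017  0.0006] bias [ 0.0001 -0.0002 -0.0002] cost 1.3140400999848476
N [0.672  0.1667 0.2977] focus [0.5739 0.1642 0.2786] pivot [0.726  0.1681 0.3082]
w4 res [-0.1435 -0.4399 -0.6347 -0.2355  0.0965 -0.172  -0.1705 -0.3296 -0.6409
 -0.7141 -0.6509  0.3155  0.3583  0.5071  0.511 ]
N [0.6719 0.1668 0.2977] yaw,p [ 2.2515 11.4279] sd [0.0005 0.0003 0.0003] [0.1179 0.2378] r,d [0.017  0.0005] bias [ 0.0001 -0.0002 -0.0002] cost 1.662253097076773
N [0.672  0.1667 0.2976] focus [0.5741 0.1628 0.2778] pivot [0.7259 0.1688 0.3085]
w4 res [-0.1428 -0.4899 -0.7349 -0.2481  0.0875 -0.1756 -0.1668 -0.3059 -0.637
 -0.7298 -0.6651  0.4386  0.4644  0.7359  0.6126]
N [0.6719 0.1667 0.2977] yaw,p [ 2.9366 11.79  ] sd [0.0005 0.0003 0.0003] [0.118  0.2378] r,d [0.017  0.0005] bias [ 0.0001 -0.0003 -0.0002] cost 2.0975697289645283
N [0.672  0.1666 0.2976] focus [0.5742 0.1616 0.2772] pivot [0.7257 0.1693 0.3089]
```

```bash
python3 fit.py 2.6|tail -1; python3 - <<'E'
from rig import bot
from h import *
load(bot); np.set_printoptions(precision=4,suppress=True)
G=Rz(-55.3)@RREL; x,y=.4824,-.0837
bot.move_to([x,y,.24],G)
shot(bot,"w5")
bot.line_to([x,y,.100],G,vel=.12)
o=bot.observe();print(o["clock"],o["position"],o["ft_force"])
bot.set_gripper(.045,grasp_force=30)
bot.sleep(.2)
o=bot.observe();print(o["clock"],o["position"],o["ft_force"],o["finger_gap"]); print(o["tool_rot"])
np.savez("grasp.npz",p=o["position"],R=o["tool_rot"])
shot(bot,"w6")
for n in("scene","side"): cv2.imwrite(f"pics/{n}1.png",bot.snapshot(n)[:,:,::-1])
for n,a,b,w,h in(("scene",190,150,100,80),("side",190,195,90,100)):
    cv2.imwrite(f"pics/{n}1c.png",cv2.resize(cv2.imread(f"pics/{n}1.png")[b:b+h,a:a+w],None,fx=6,fy=6,interpolation=cv2.INTER_CUBIC))
E
```

```text
N [0.672  0.1666 0.2976] focus [0.5741 0.1623 0.2776] pivot [0.7258 0.169  0.3087]
w5 9.0667 [ 0.4831 -0.0819  0.2408] 0.012979539572254213
10.4333 [ 0.4829 -0.0837  0.1007] [0.4948 0.5635 0.2916]
11.0333 [ 0.4828 -0.0837  0.1007] [-1.5842  0.2835  5.9004] 0.05341994157546572
[[ 0.8222  0.5693  0.001 ]
 [ 0.5693 -0.8222 -0.0002]
 [ 0.0007  0.0007 -1.    ]]
w6 11.0333 [ 0.4828 -0.0837  0.1007] 0.002138049749329146
```

View pics/side1c.png

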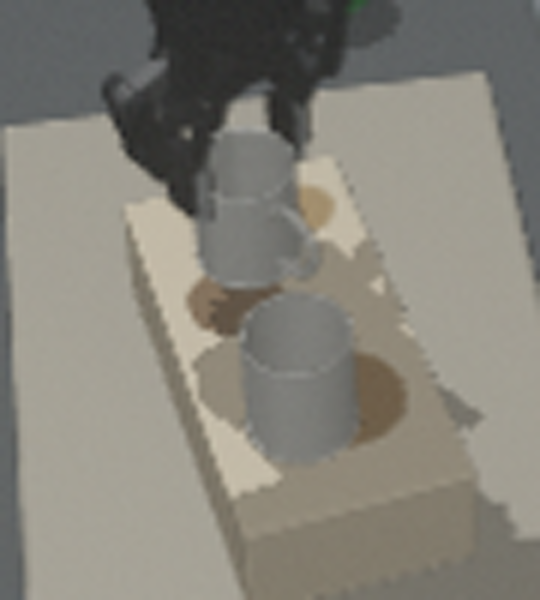

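View pics/w6.png

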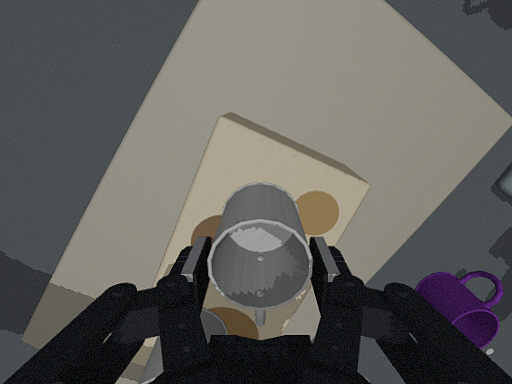

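View pics/w5.png

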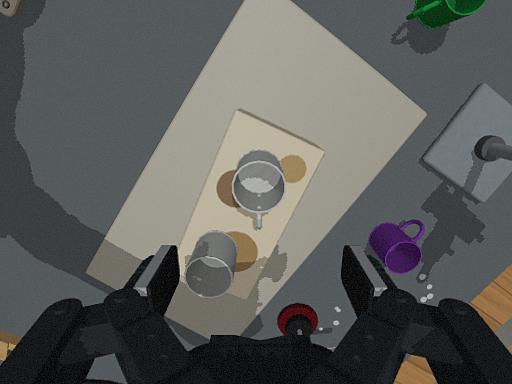

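```bash
python3 - <<'E'
import cv2
im=cv2.imread("pics/w6.png");cv2.imwrite("pics/w6c.png",cv2.resize(im[175:335,200:325],None,fx=5,fy=5,interpolation=cv2.INTER_CUBIC)[:,:]) 
E
```

```text
(no output)
```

View pics/w6c.png

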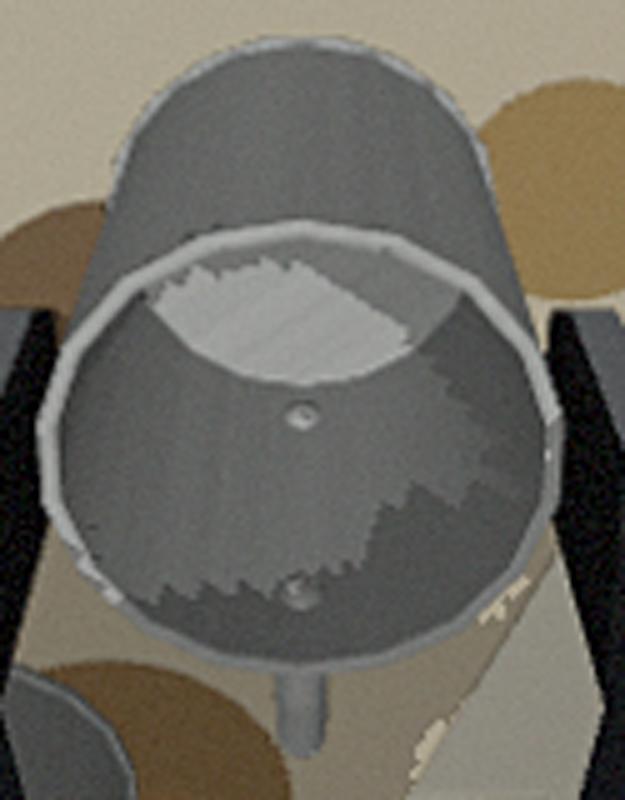

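```bash
cat > mugfit.py <<'E'
from h import *
def mugfit(T,mk,L,R,Tp,B,BT,lo,up,zfix=None):
    """mug in tool frame: x,y,h(TCP above underside),yaw about axis ; returns params"""
    I=np.eye(4); a=np.linspace(0,2*np.pi,721)
    def O(p): # mug->tool transform nominal RREL^-1
        return lambda X:(np.atleast_2d(X)@Rz(np.degrees(p[3])).T)@RREL + [p[0],p[1],p[2]]
    def e(p):
        f=O(p); rim=proj("wrist",f(np.c_[.027*np.cos(a),.027*np.sin(a),.062+0*a]),I); bt=proj("wrist",f(np.c_[.027*np.cos(a),.027*np.sin(a),0*a]),I)
        j=proj("wrist",f([[.025,0,.012],[.025,0,.05]]),I)
        r=[rim[:,0].min()-mk(L,0)[0],rim[:,0].max()-mk(R,0)[0],rim[:,1].min()-mk(0,Tp)[1],rim[:,1].max()-mk(0,B)[1]]
        if BT is not None: r.append(bt[:,1].min()-mk(0,BT)[1])
        r+=list(j[0]-mk(*lo))+list(j[1]-mk(*up)); return np.array(r)
    s=least_squares(e,[0,0,.014,0],x_scale=[.01,.01,.01,.1]); return s.x,s.fun
E
python3 - <<'E'
from rig import bot
from mugfit import *
load(bot);np.set_printoptions(precision=4,suppress=True)
mk=lambda x,y:uc(x,y,200,175,5)
p,r=mugfit(None,mk,37,562,221,670,37,(302,415),(300,592)); print(p[:3],np.degrees(p[3]),r)
E
```

```text
[-0.0008  0.001   0.0174] 0.31926714598258316 [-0.019   0.0238 -0.3918  0.7053  0.5017 -0.2307  0.1361  0.1844 -0.8137]
```

```bash
python3 - <<'E'
from rig import bot
from h import *
load(bot); np.set_printoptions(precision=4,suppress=True)
d=np.load("camfit.npz");N=d["N"];p=np.radians(11.6)
C=Rz(2.6)@np.array([[np.cos(p),0,-np.sin(p)],[0,1,0],[np.sin(p),0,np.cos(p)]])
F=N-.1*C[:,0]; O=F-.027*C[:,0]-.031*C[:,2]
# mug pos in tool (0,.0003,.015) -> TCP = O - R@that
R=C@RREL; tcp=O-R@np.array([0,.0003,.0150]); print("F",F,"tcp",tcp)
np.savez("goal.npz",tcp=tcp,R=R,C=C,F=F)
o=bot.observe()
bot.line_to(o["position"]+[0,0,.16],vel=.12)
o=bot.observe();print(o["clock"],o["finger_gap"],o["ft_force"])
pre=tcp-.08*C[:,0]
bot.line_to(pre,R,vel=.12)
o=bot.observe();print(o["clock"],o["finger_gap"],o["position"]-pre)
bot.line_to(tcp,R,vel=.08); bot.sleep(.3)
o=bot.observe();print(o["clock"],o["finger_gap"],o["ft_force"],o["position"]-tcp,(R.T@o["tool_rot"]))
shot(bot,"w7")
for n in("scene","side"): cv2.imwrite(f"pics/{n}2.png",bot.snapshot(n)[:,:,::-1])
E
```

```text
F [0.5741 0.1622 0.2775] tcp [0.5506 0.1611 0.2564]
12.675 0.0535740798848986 [-0.9867  0.2584 -0.6303]
14.8417 0.05317628778311616 [ 0.0002 -0.0005  0.    ]
16.2917 0.053053649850741146 [ 0.1443 -1.1062 -1.305 ] [-0.0001  0.      0.0001] [[ 1.      0.0002 -0.    ]
 [-0.0002  1.      0.0002]
 [ 0.     -0.0002  1.    ]]
w7 16.2917 [0.5505 0.1611 0.2565] 0.0029766693639935488
```

View pics/w7.png

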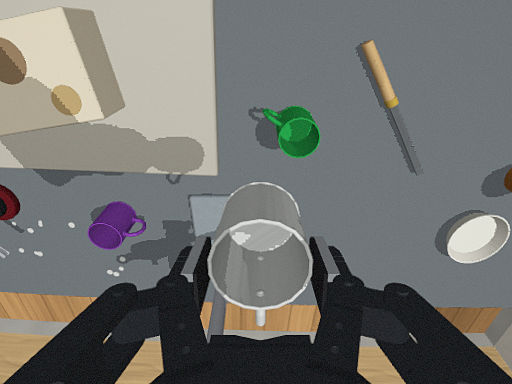

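View pics/side2.png

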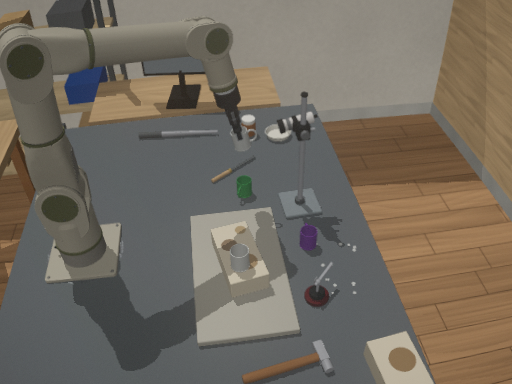

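View pics/scene2.png

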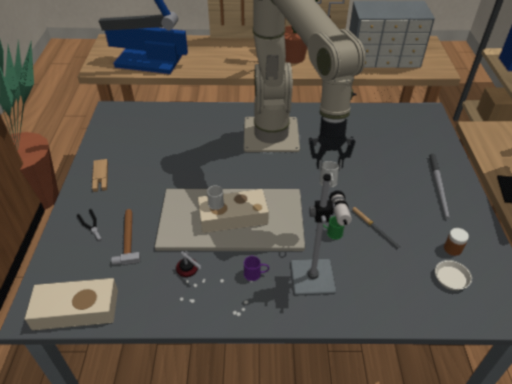

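```bash
python3 - <<'E'
from rig import bot
from h import *
load(bot); np.set_printoptions(precision=3,suppress=True)
g=np.load("goal.npz");C=g["C"];F=g["F"];N=np.load("camfit.npz")["N"];O=F-.027*C[:,0]-.031*C[:,2]
a=np.linspace(0,2*np.pi,60)
cir=lambda r,ax,P:[P+ (C@v) for v in (np.c_[r*np.cos(a),r*np.sin(a),0*a] if ax=='z' else np.c_[0*a,r*np.cos(a),r*np.sin(a)])]
curves=[cir(.027,'z',O),cir(.027,'z',O+.062*C[:,2]),cir(.023,'x',N),cir(.019,'x',N+.115*C[:,0]),[F,N],[O+C@v for v in np.array([[.027,0,.012],[.055,0,.02],[.055,0,.042],[.027,0,.05]])]]
for n,x,y,w,h,s in(("side",225,90,100,70,8),("scene",295,140,70,90,6)):
    im=cv2.imread(f"pics/{n}2.png")[y:y+h,x:x+w]; im=cv2.resize(im,None,fx=s,fy=s,interpolation=cv2.INTER_CUBIC)
    raw=im.copy()
    for c in curves:
        q=((proj(n,np.array(c))-[x,y]+.5)*s-.5).round().astype(int); cv2.polylines(im,[q.reshape(-1,1,2)],False,(0,0,255),1)
    cv2.imwrite(f"pics/ov_{n}.png",im)
E
```

```text
(no output)
```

View pics/ov_side.png

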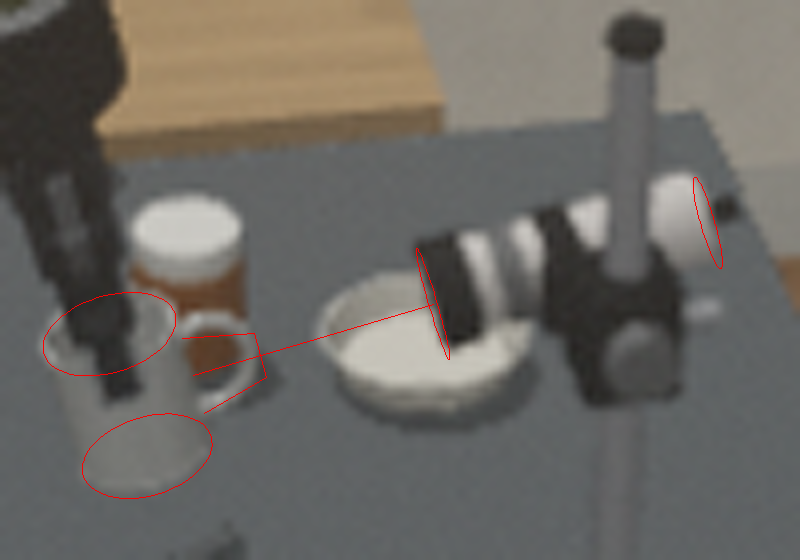

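View pics/ov_scene.png

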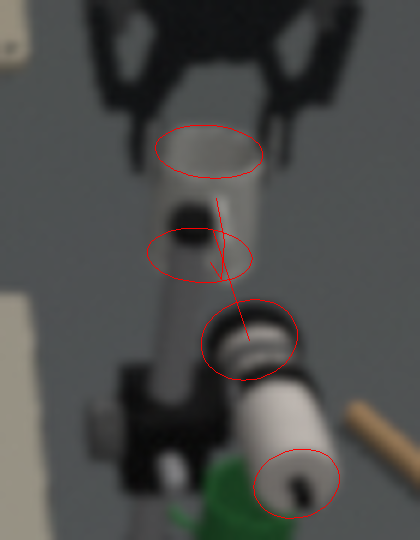

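```bash
cat > ba.py <<'E'
from rig import bot
from h import *
load(bot); np.set_printoptions(precision=4,suppress=True)
T={k:np.load(f"pics/{k}.npy") for k in("w1","w2","w3","w4","w6","w7")}
a=np.linspace(0,2*np.pi,721)
A=np.load("A.npy");B=np.load("B.npy")
def ell(D): 
    (c,_,_)=cv2.fitEllipse(D.astype(np.float32)*16); return np.array(c)/16
A0,B0=ell(A),ell(B)
base={n:[uc(x,y,ox,oy,s) for x,y in pts] for n,ox,oy,s,pts in(("w1",195,135,8,[(60,98),(602,78),(610,418),(150,434)]),("w2",280,115,7,[(112,118),(570,112),(490,430),(97,442)]),("w4",225,105,8,[(40,450),(155,78),(628,200),(462,550)]))}
m3=lambda x,y:uc(x,y,215,135,6); m6=lambda x,y:uc(x,y,200,175,5); c4=lambda x,y:uc(x,y,222,225,7)
sc=lambda x,y:uc(x,y,190,170,8); sd=lambda x,y:uc(x,y,200,205,6)
def CB(y,p): return Rz(np.degrees(y))@np.array([[np.cos(p),0,-np.sin(p)],[0,1,0],[np.sin(p),0,np.cos(p)]])
def mug(xy,yaw,Tw,mk,L,R,t,b,lo,up):
    O=np.array([*xy,.086]);M=Rz(np.degrees(yaw))
    rim=proj("wrist",O+np.c_[.027*np.cos(a),.027*np.sin(a),.062+0*a],Tw)
    j=proj("wrist",O+np.array([[.0255,0,.012],[.0255,0,.05]])@M.T,Tw)
    return [rim[:,0].min()-mk(L,0)[0],rim[:,0].max()-mk(R,0)[0],rim[:,1].min()-mk(0,t)[1],rim[:,1].max()-mk(0,b)[1],*(j[0]-mk(*lo)),*(j[1]-mk(*up))]
def er(p,split=False):
    d=p[:3];N=p[3:6];C=CB(p[6],p[7]);mxy=p[8:10];my=p[10];S=p[11:13]
    def W(k): M=T[k].copy(); M[:3,3]+=M[:3,:3]@d; return M   # camera shifted in tool
    g={}
    g["m3"]=mug(mxy,my,W("w3"),m3,97,412,127,433,(260,333),(260,400))
    g["m6"]=mug(T["w6"][:2,3]+T["w6"][:2,1]*p[13],my,W("w6"),m6,37,562,221,670,(302,415),(300,592))
    sq=np.array([[-1,-1,0],[-1,1,0],[1,1,0],[1,-1,0]])*.065
    P=np.array([S[0],S[1],.014])+sq@Rz(np.degrees(p[6])).T
    for n in base: g["b"+n]=list((proj("wrist",P,W(n))-base[n]).ravel()*.4)
    circ=N-.0005*C[:,0]+np.c_[0*a,.017*np.cos(a),.017*np.sin(a)]@C.T
    for n,D in(("w1",A),("w2",B)):
        q=proj("wrist",circ,W(n)); cen=q.mean(0)
        ang=np.arctan2(*(q-cen).T[::-1])%(2*np.pi); rq=np.hypot(*(q-cen).T); o=np.argsort(ang)
        dd=D-cen; g["d"+n]=list((np.hypot(*dd.T)-np.interp(np.arctan2(dd[:,1],dd[:,0])%(2*np.pi),ang[o],rq[o],period=2*np.pi))*.25)
    s=[]
    for pts,r,sg in(([(215,101),(440,182),(660,260)],.019,1),([(150,295),(260,335),(400,380),(600,447)],.019,-1),([(122,47),(203,78)],.023,1),([(42,278),(120,305)],.023,-1)):
        for q in pts:
            o,v=ray("wrist",c4(*q),W("w4")); n=np.cross(v,C[:,0]);n/=np.linalg.norm(n); s.append(((o-N)@n*sg*SG-r)*285/.4)
    f=proj("wrist",N+np.c_[0*a,.023*np.cos(a),.023*np.sin(a)]@C.T,W("w4"))
    for k in(c4(122,47),c4(42,278)): s.append(np.hypot(*(f-k).T).min())
    b=proj("wrist",N+C[:,0]*.115+np.c_[0*a,.019*np.cos(a),.019*np.sin(a)]@C.T,W("w4"))
    s+= [b[:,0].max()-c4(685,0)[0],b[:,1].max()-c4(0,451)[1]]
    g["w4"]=s; g["prior"]=list(d/.002*.4)+[(p[13]-0)/.003*.4,]
    if split: return g
    return np.concatenate([np.ravel(v) for v in g.values()])
best=None
for SG in(1,-1):
    s=least_squares(er,[0,0,0,.672,.1667,.2977,.045,.2,.4824,-.0837,np.radians(-55.3),.735,.119,0],x_scale=[.001]*3+[.01]*3+[.05,.05,.01,.01,.05,.01,.01,.001],loss="soft_l1",f_scale=.5)
    if best is None or s.cost<best[0].cost: best=(s,SG)
s,SG=best;x=s.x;sdv=np.sqrt(np.diag(np.linalg.inv(s.jac.T@s.jac)))*.4
print("delta",x[:3],"sd",sdv[:3]);print("N",x[3:6],sdv[3:6]);print("yaw,pitch",np.degrees(x[6:8]),np.degrees(sdv[6:8]));print("mug",x[8:10],np.degrees(x[10]),"stand",x[11:13],"mug tool y",x[13],sdv[13])
for k,v in er(x,True).items(): 
    if k[0]!="d": print(k,np.round(v,2))
C=CB(*x[6:8]);N=x[3:6];print("focus",N-.1*C[:,0],"pivot in stand",Rz(np.degrees(x[6])).T@(N+.055*C[:,0]-[*x[11:13],0]))
np.savez("ba.npz",N=N,C=C,ang=x[6:8],my=x[13])
g=np.load("goal.npz");print("old focus",g["F"])
E
python3 ba.py
```

```text
delta [-0.0003  0.0018 -0.0032] sd [0.0002 0.0008 0.0006]
N [0.672  0.1671 0.3015] [0.0004 0.0003 0.0008]
yaw,pitch [ 2.1326 11.3643] [0.4577 0.3663]
mug [ 0.4841 -0.0854] -55.067730858129686 stand [0.7392 0.1195] mug tool y 0.003043770579532402 0.0008861879402539266
m3 [-0.28  0.32 -0.15 -0.14  0.04  0.38 -0.06  0.05]
m6 [ 0.41 -0.17 -0.24  0.26 -0.25  0.55  0.22 -0.45]
bw1 [-0.33 -0.08  0.55  0.15  0.26  0.37 -0.15  0.1 ]
bw2 [ 0.09 -0.05  0.63 -0.37 -0.04  0.32 -0.37  0.18]
bw4 [-0.54  0.27 -0.17 -0.19  0.73  0.45 -0.14  0.24]
w4 [-0.22 -0.5  -0.69 -0.22  0.11 -0.15 -0.15 -0.41 -0.72 -0.7  -0.64  0.47
  0.55  0.47  0.46]
prior [-0.07  0.36 -0.64  0.41]
focus [0.574  0.1635 0.2818] pivot in stand [-0.0115  0.0501  0.3124]
old focus [0.5741 0.1622 0.2775]
```

```bash
cat > ov.py <<'E'
from rig import bot
from h import *
import sys
load(bot)
def draw(tag,N,C,tcp,R,my,out):
    O=tcp+R@np.array([0,my,.0147]);M=R@RREL.T
    a=np.linspace(0,2*np.pi,60)
    cz=lambda r,P:P+np.c_[r*np.cos(a),r*np.sin(a),0*a]@M.T
    cx=lambda r,P:P+np.c_[0*a,r*np.cos(a),r*np.sin(a)]@C.T
    t=np.linspace(-np.pi/2,np.pi/2,30)
    hd=O+np.c_[.030+.022*np.cos(t),0*t,.031+.019*np.sin(t)]@M.T
    curves=[cz(.027,O),cz(.027,O+.062*M[:,2]),cx(.023,N),cx(.023,N+.016*C[:,0]),cx(.019,N+.115*C[:,0]),hd]
    for n,x,y,w,h,s in(("side",225,95,100,60,8),("scene",305,150,60,75,8)):
        im=cv2.imread(f"pics/{n}{tag}.png")[y:y+h,x:x+w]; im=cv2.resize(im,None,fx=s,fy=s,interpolation=cv2.INTER_CUBIC)
        for c in curves:
            q=((proj(n,np.array(c))-[x,y]+.5)*s-.5).round().astype(int); cv2.polylines(im,[q.reshape(-1,1,2)],False,(0,0,255),1)
        cv2.imwrite(f"pics/{out}_{n}.png",im)
E
python3 - <<'E'
from ov import *
b=np.load("ba.npz");o=bot.observe()
draw("2",b["N"],b["C"],o["position"],o["tool_rot"],.0024,"ovb")
E
```

```text
(no output)
```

View pics/ovb_side.png

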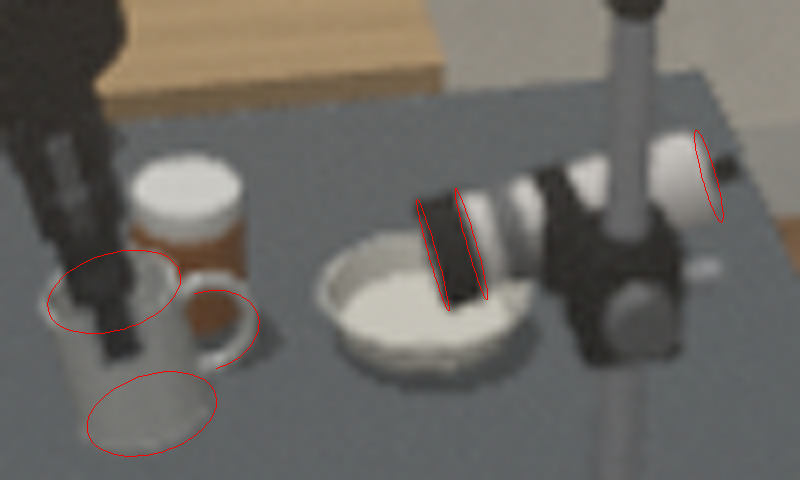

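View pics/ovb_scene.png

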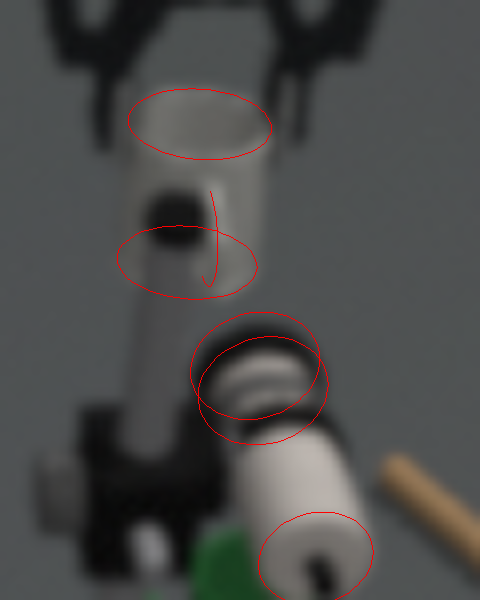

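```bash
python3 - <<'E'
import cv2
for n,x,y,w,h,s,o in(("side",225,120,45,35,16,"f1"),("scene",310,150,40,45,16,"f2"),("scene",320,182,40,48,12,"f3")):
    im=cv2.imread(f"pics/{n}2.png")[y:y+h,x:x+w];im=cv2.convertScaleAbs(im,alpha=1.6)
    cv2.imwrite(f"pics/{o}.png",cv2.resize(im,None,fx=s,fy=s,interpolation=cv2.INTER_CUBIC)[:600])
E
```

```text
(no output)
```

View pics/f1.png

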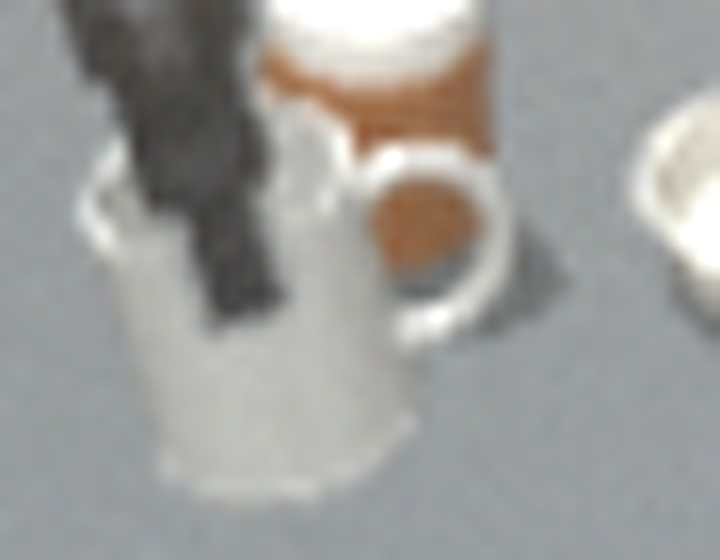

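View pics/f2.png

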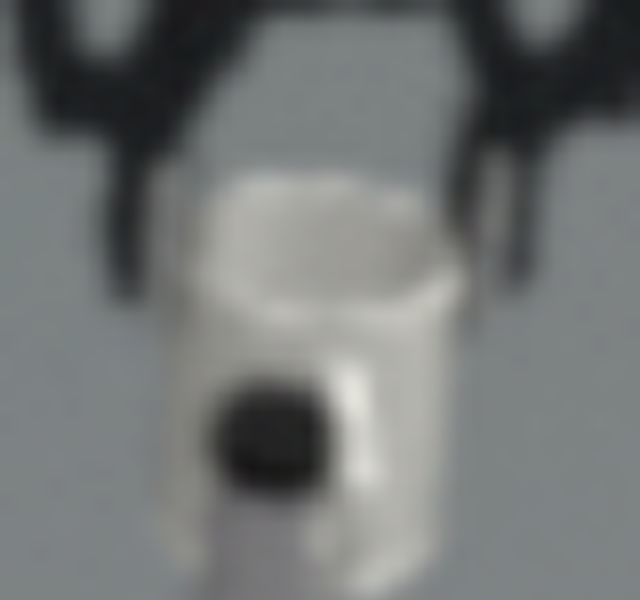

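View pics/f3.png

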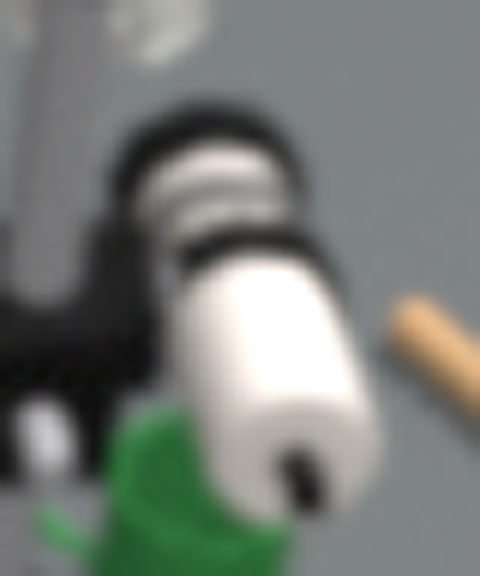

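```bash
python3 - <<'E'
s=open("ba.py").read()
s=s.replace('    g["prior"]','    pass;g["prior"]') if 0 else s
s=s.replace('    g["w4"]=s; ','''    g["w4"]=s
    bs,bd=p[14:16],p[16:18]
    R7=T["w7"][:3,:3];M=R7@RREL.T;O=T["w7"][:3,3]+R7@np.array([0,p[13],.0147])
    cz=lambda r,z:O+np.c_[r*np.cos(a),r*np.sin(a),z+0*a]@M.T
    cx=lambda r,x:N+np.c_[x+0*a,r*np.cos(a),r*np.sin(a)]@C.T
    f1=lambda x,y:uc(x,y,225,120,16); f2=lambda x,y:uc(x,y,310,150,16); f3=lambda x,y:uc(x,y,320,182,12); o8=lambda x,y:uc(x,y,225,95,8)
    rim=proj("side",cz(.027,.062))+bd;bot_=proj("side",cz(.027,0))+bd
    tt=np.linspace(-1.4,1.4,60);hd=lambda n,b,r:proj(n,O+np.c_[.033+r*np.cos(tt),0*tt,.031+r*np.sin(tt)]@M.T)+b
    # handle outer ~ x 55: C arc; use right extreme only
    hs=proj("side",O+np.c_[.0295+.0225*np.cos(tt),0*tt,.031+.019*np.sin(tt)]@M.T)+bd
    e=[rim[:,0].min()-f1(75,0)[0],bot_[:,1].max()-f1(0,500)[1],np.hypot(*(bot_-f1(415,425)).T).min(),hs[:,0].max()+1.05-f1(515,0)[0]]
    F_=proj("side",cx(.023,0))+bd;G_=proj("side",cx(.023,.016))+bd;H_=proj("side",cx(.019,.115))+bd
    e+=[F_[:,0].min()-o8(415,0)[0],F_[:,1].max()-o8(0,308)[1],F_[:,1].min()-o8(0,200)[1],H_[:,0].max()-o8(720,0)[0],H_[:,1].min()-o8(0,132)[1]]
    g["side"]=e
    rim=proj("scene",cz(.027,.062))+bs;bo=proj("scene",cz(.027,0))+bs
    e=[rim[:,1].min()-f2(0,170)[1],rim[:,0].max()-f2(470,0)[0],bo[:,1].max()-f2(0,600)[1],rim[:,1].max()-f2(0,308)[1]]
    F_=proj("scene",cx(.023,0))+bs;H_=proj("scene",cx(.019,.115))+bs
    e+=[F_[:,0].min()-f3(110,0)[0],proj("scene",cx(.023,.012))[:,0].max()+bs[0]-f3(307,0)[0],F_[:,1].min()-f3(0,100)[1],H_[:,1].max()-f3(0,530)[1],H_[:,0].max()-f3(383,0)[0]]
    g["scene"]=e; g["pb"]=list(p[14:18]/.7*.4); g["yaw"]=[(p[6]-np.radians(2.7))/np.radians(.5)*.4]
    ''')
s=s.replace(",.735,.119,0],",",.735,.119,0,0,0,0,0],").replace("[.05,.05,.01,.01,.05,.01,.01,.001]","[.05,.05,.01,.01,.05,.01,.01,.001,1,1,1,1]")
s=s.replace('print("mug",','print("px bias",x[14:18]);print("mug",')
open("ba2.py","w").write(s.replace('"ba.npz"','"ba2.npz"'))
E
python3 ba2.py
```

```text
delta [-0.0003  0.0006 -0.0025] sd [0.0001 0.0006 0.0005]
N [0.6721 0.1673 0.3001] [0.0004 0.0003 0.0006]
yaw,pitch [ 2.1699 11.3268] [0.3248 0.288 ]
px bias [ 0.2646  0.1336 -0.4852 -0.4033]
mug [ 0.4834 -0.0842] -55.0583639300241 stand [0.738  0.1198] mug tool y 0.0014141248680618638 0.0006985549351651235
m3 [-0.35  0.38 -0.23 -0.09  0.04  0.39 -0.05  0.08]
m6 [ 0.12  0.09 -0.56  0.42 -0.25  0.48  0.22 -0.38]
bw1 [-0.33  0.01  0.62  0.21  0.34  0.46 -0.13  0.2 ]
bw2 [ 0.18  0.    0.78 -0.33  0.09  0.38 -0.29  0.26]
bw4 [-0.74  0.41 -0.41 -0.05  0.53  0.57 -0.3   0.37]
w4 [-0.2  -0.52 -0.74 -0.19  0.16 -0.09 -0.06 -0.38 -0.7  -0.68 -0.61  0.39
  0.43  0.43  0.36]
side [ 0.46  0.42  0.11  0.4  -0.32  0.26 -0.13 -0.16 -0.28]
scene [ 0.41 -0.25 -0.19  0.61 -0.11  0.37 -0.85 -0.14 -0.05]
pb [ 0.15  0.08 -0.28 -0.23]
yaw [-0.42]
prior [-0.07  0.12 -0.5   0.19]
focus [0.5741 0.1635 0.2804] pivot in stand [-0.0102  0.0499  0.3109]
old focus [0.5741 0.1622 0.2775]
```

```bash
python3 - <<'E'
from rig import bot
from h import *
from ov import draw
load(bot); np.set_printoptions(precision=4,suppress=True)
N=np.array([.6721,.1672,.3000]);p=np.radians(11.5)
C=Rz(2.4)@np.array([[np.cos(p),0,-np.sin(p)],[0,1,0],[np.sin(p),0,np.cos(p)]])
F=N-.1*C[:,0]; O=F-.027*C[:,0]-.031*C[:,2]; R=C@RREL; tcp=O-R@np.array([0,.0014,.0147]); print(F,tcp)
bot.line_to(tcp,R,vel=.03); bot.sleep(.4)
o=bot.observe();print(o["clock"],o["finger_gap"],o["ft_force"],o["position"]-tcp,np.abs(o["dq"]).max())
shot(bot,"w8")
for n in("scene","side"): cv2.imwrite(f"pics/{n}3.png",bot.snapshot(n)[:,:,::-1])
draw("3",N,C,o["position"],o["tool_rot"],.0014,"ovd")
a=cv2.imread("pics/ovd_side.png");b=cv2.imread("pics/w8.png");d=cv2.imread("pics/w7.png")
print("w7 vs w8 mug region diff",cv2.absdiff(b[215:310,215:305],d[215:310,215:305]).mean())
E
```

```text
[0.5742 0.1631 0.2801] [0.5496 0.1621 0.2584]
17.0917 0.053379076408210824 [-0.4451  0.3232 -1.1006] [ 0. -0. -0.] 0.0018520130730675295
w8 17.0917 [0.5496 0.162  0.2584] 0.0018520130730675295
w7 vs w8 mug region diff 2.848265107212476
```

View pics/ovd_side.png

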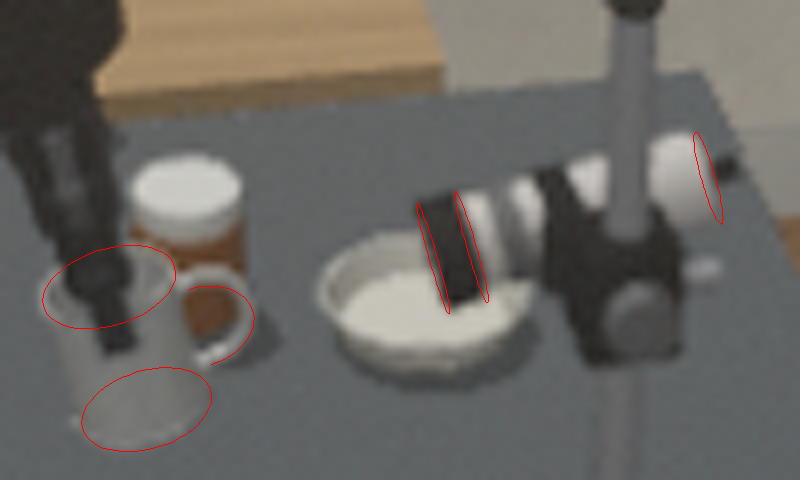

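View pics/ovd_scene.png

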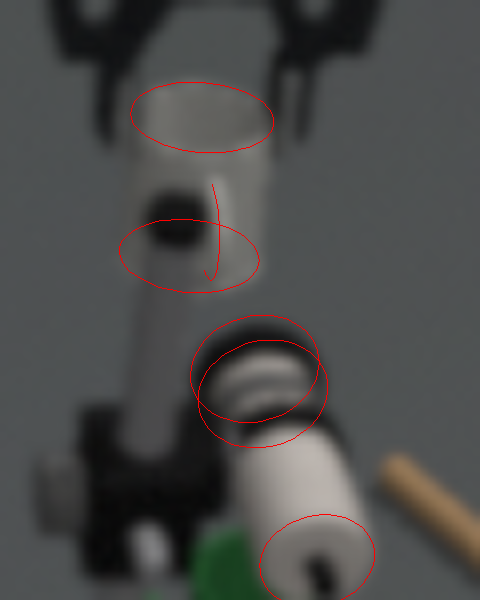

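View pics/w8.png

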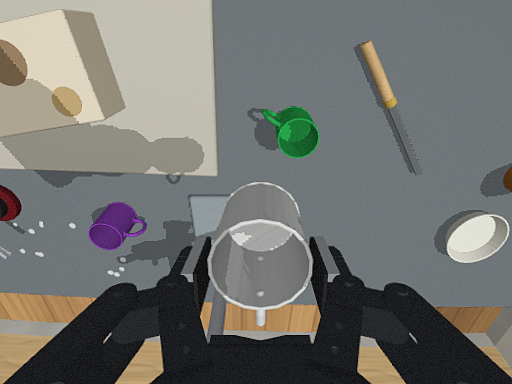

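```bash
python3 - <<'E'
from rig import bot
bot.job_done(); o=bot.observe(); print(o["clock"],o["finger_gap"],o["position"])
E
```

```text
the job is handed in; nothing more can be done
the job is handed in; nothing more can be done
```

I picked up the mug with the handle by its body and handed the job in with it held at the focus point, at 17.1 s of the 38 s allowed. I gripped it from above with the grip set to 30 N. The jaws closed across the axis at right angles to the handle, so the fingers stayed off it.

**Pose held:** the mug is tipped back 11.5° and yawed 2.4° to match the fitted camera. The wall point is at about (0.574, 0.163, 0.280) m.

**Last checks:**
- The finger opening held steady at about 53 mm.
- The wrist pictures showed no slip of the mug between grasp and hand-in.
- The arm was within 0.1 mm of its target pose.
- Wrist force was about 1 N.
- The scene and side pictures after the move showed the camera, its stand and the other things apparently where they had been.

**Disagreements between measurements:**
- **Focus height:** my first estimate, from the wrist camera alone, came out about 3 mm lower than the combined fit of all three cameras. I put that down to a wrist-camera offset of about 2.5 mm and moved the mug to the combined fit.
- **Mug in the side view:** the model of the mug still sits about 0.5–1 pixel (1–2.5 mm) off the picture.
- **Camera angle:** the views differed by up to about 1° in tilt and 2° in yaw, so I used the combined values.

I estimate the remaining error at roughly 2–3 mm and 1°.

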